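# Rack the dry rings and lock them with the rod

## Robot

A 6-joint arm with a two-finger parallel gripper is mounted at the origin on the work surface. World frame = base frame: x ahead of the robot, y to its left, z up, the work surface at z = 0. Lengths are in m, angles in rad, forces in N, time in s.
With the tool pointing down it reaches from about 0.275 to 0.75 m from the base axis. Payload 10.2 kg.
Tool frame: the origin (TCP) lies at the very end of the fingers, on their centre line; the grasp point (between the pads) lies 19 mm behind it; z points along the fingers, y is the direction in which the jaws open and shut (so a half turn about z gives the same grasp; the last joint's range is limited). The gripper opens to 88 mm and grips with 3 to 60 N. Pads are 18 mm wide; open, the fingers measure 123 mm over their backs; the gripper's body (75 mm by 187 mm) begins 45 mm behind the grasp point.
Start: joints at [1.109, 0.313, 1.498, -0, 1.331, -0.223], TCP at [0.124, 0.51, 0.239] pointing down, gripper open.
Joint ranges: [-2.94, 2.94], [-0.97, 2.17], [0.19, 2.56], [-1.23, 4.37], [0.02, 3.11], [-2.88, 2.88]. Speed limits (rad/s): [2.39, 2.39, 3.01, 3.14, 3.14, 3.14].

## Interface

Orientations are given as a 3x3 rotation matrix whose columns are the frame's x, y, z axes.
In Python, from rig import manip gives the robot as it stands.
- The arm moves only by the shell command python3 -m crank 'ROWS' [FORCE]. ROWS is JSON, a list of rows, each a list of 3 entries, a list of its own where there are three numbers: the closure, from 0 (fully open) to 1 (shut), then the shift along the tool's x, y, z in cm, then the turn about the tool's z in rad. A call has 1 to 20 rows; each row is the pose to reach, as a shift and turn from the pose commanded when the call began, along the tool's axes at that moment; what a row does not reach only later rows make up. A row lasts 1/8 s, in which the tool goes at most 62.5 mm and 10.7 degrees, less where a joint would pass 70% of its speed; a pose out of reach is approached as far as the arm can. A call with a gripper value outside its range is refused whole. The fingers move at their own pace and stop on an object; FORCE is the grip in N (left out, the last holds). Time passes only in rows, so rows that repeat a pose let the fingers close. It gives the time, the measured TCP pose, the force and the opening at its end, in the units of the state.
- manip.state(): the state, without advancing time (a new reading comes with each control period).
- manip.snapshot(name): name is "scene" or "top" or "wrist"; returns (picture, depth): 480x640x3 uint8, red, green, blue; 480x640 float32, m along the optical axis (not along the pixel's ray), 0 where there is no reading.
- manip.camera_info(name): a dict with "mtx" (3x3 intrinsics, pixels), "k1" (the pictures are not rectified: a ray, as slopes to the right and down, at radius r is drawn at 1 + k1 r^2 times it, then the intrinsics apply), "extrinsics" (4x4, takes a point from world to camera coordinates); the wrist camera has in their place "hand_eye" (4x4, takes a point from camera to tool coordinates, whose origin is the TCP and whose axes are the flange's). Camera axes: x right, y down, z forward; pixel columns grow to the right and rows downward; lengths in m; the calibration is good to about 2 mm. A picture is of the moment at which its call begins: read the wrist's pose just before it. camera_info takes no time and is no camera call.
- manip.close_job(): hands the job in, once; it reports no verdict.
The state is a dict: "clock": time; "joints": joint angles; "qvel": joint speeds; "joint_efforts": joint torques, N m; "ee_pos": TCP position; "eef_rot": TCP orientation; "ft_force": force on the tool from outside, world axes, zero at the start; "moment": the same for the moment, N m; "width": finger opening in m.
Only numpy, scipy, OpenCV 4.12 (cv2) and the standard library are available. Lean on these libraries where they do the work, as an engineer would, in place of code of your own. Each camera call takes 0.05 s, during which the arm holds its last target.

## Task

The two black-stained wooden rings on the drying stand are dry: lift each one up and off its peg and stand it upright in the carrying rack's cradle of its own size, the large ring in the large cradle and the small one in the small cradle. Then push the rack's retaining rod fully home through both rings. Do not let a ring fall or lie on the bench, and leave the pot, sanding block and bare disc where they are.

Things in the scene. Friction and masses are not known exactly. Their poses are not given: they have to be found in the camera images.
- large_ring: Large black wooden ring, outer diameter 125 mm, hole 50 mm, 24 mm thick, 0.17 kg nominal. Origin at its centre; its x axis is the ring's axis. Hangs upright (axis level) on one of the two pegs, which passes through its hole.
- small_ring: Small black wooden ring, outer diameter 100 mm, hole 50 mm, 24 mm thick, 0.10 kg nominal. Origin at its centre; its x axis is the ring's axis. Hangs on the other peg.
- stand: Fixed wooden drying stand, base 190 x 250 x 20 mm. Origin on the bench below the line of the hung rings. Two level steel pegs point along its -x axis (roughly to the robot), at y = +85 and -85 mm. Crossbar behind the rings at x = +64 to +86 mm, top at 133 mm. Either ring may hang on either peg, at x -10 to +10 mm.
- peg_left (a point): On top of the peg at the stand's +y side, at x = 0 of the stand, 125 mm above the bench. Both pegs are alike: 12 mm thick, level from the crossbar to x = -52 mm, then the tip bends up and ends at x = -67 mm, 141 mm high. So a hung ring must rise 16 to 38 mm (27 is the middle) before it can come off along the stand's -x.
- peg_right (a point): The same point on the peg at the stand's -y side.
- rack: Fixed plywood carrying rack, base 170 (x) by 345 (y) by 10 mm. Origin on the bench under its middle. Two slots 30 mm wide for standing rings (ring axis along the rack's y), walls 50 mm high: large cradle at y = -122 mm, small cradle at y = -47 mm. End plates 70 mm wide, 100 mm high at y = -165 to -153 mm and -16 to -4 mm.
- cradle_large (a point): Where the large ring's centre lies once seated in the large cradle, 72.5 mm above the bench. This slot is 121 mm between its cheeks, its floor 10 mm high.
- cradle_small (a point): Where the small ring's centre lies once seated in the small cradle, 72.5 mm above the bench. This slot is 94 mm between its cheeks, its floor 22.5 mm high.
- rod (a joint): Travel (m) of the 16 mm steel retaining rod along the rack's -y, 72.5 mm above the bench on the rack's middle line: 0 drawn out, 0.145 home at its stop, collar against the near end plate and tip through both rings in the far plate. Starts at 0 to 0.02. About 2 N of friction; it stays where it is left.
- rod_grip (a point): On the rod's upright round dark-wood handle, 20 mm thick: 125 mm above the bench on the handle's axis, 14 mm below its top. Moves with the rod. The handle stands free from 90 to 138 mm height.
- paint_pot: Bystander: clear plastic pot, 90 mm wide, 95 mm high. Origin under its middle.
- sanding_block: Bystander: cork sanding block 70 x 115 x 35 mm. Origin under its middle.
- bare_disc: Bystander: bare wooden disc 90 mm wide, 24 mm thick, with a small hole. Origin under its middle.
Things that resemble listed ones, but are neither listed nor needed, are in the scene too. What is shaped like the large_ring but blue or pink is not meant.

How it is judged:
By the outcome, as a careful person would: the job done as asked, in the order asked, and still so for the second after the job is handed in, with the robot touching nothing.
It also fails if it takes over 72 s, if anything falls off the work surface, if the arm or the gripper's body presses on something with over 40 N, if the wrist force passes 120 N, or if a joint passes its speed limit or range.

## Working session

There is one attempt and no reset: what is moved stays moved. The work goes in short steps, Python scripts to look and compute and a shell command to move; the robot and the scene stay as the last step left them, time stands still between calls to the robot, and variables do not carry over. Pictures are saved under pics/ and viewed, and the job is handed in when it is done.

```bash
ls -la && mkdir -p pics
python3 - <<'E'
from rig import manip
import cv2, numpy as np
np.set_printoptions(precision=4,suppress=True)
s=manip.state()
for k,v in s.items(): print(k,v)
for n in ["scene","top","wrist"]:
    print(n,manip.camera_info(n))
for n in ["scene","top"]:
    p,d=manip.snapshot(n)
    cv2.imwrite(f"pics/{n}0.png",p[:,:,::-1]); np.save(f"pics/{n}0_d.npy",d)
E
```

```text
total 12
drwxr-xr-x  3 agent agent 4096 Dec  7 06:02 .
drwxr-xr-x 23 root  root  4096 Dec  7 06:02 ..
drwxr-xr-x  2 agent agent 4096 Dec  7 06:02 pics
clock 0.0
joints [ 1.1086  0.3135  1.4984 -0.      1.331  -0.2234]
qvel [-0.0005 -0.0014  0.      0.      0.0003 -0.0001]
joint_efforts [ -0.0005 -40.2212 -25.2266   0.0694   0.0353  -0.0001]
ee_pos [0.1241 0.5099 0.2382]
eef_rot [[-0.9716  0.2366 -0.0006]
 [ 0.2366  0.9716 -0.0012]
 [ 0.0003 -0.0013 -1.    ]]
ft_force [-0.0326  0.0022 -0.8701]
moment [-0.0312  0.0206  0.0058]
width 0.08807252346414737
scene {'mtx': array([[550.3101,   0.    , 321.884 ],
       [  0.    , 550.3101, 245.7361],
       [  0.    ,   0.    ,   1.    ]]), 'k1': -0.06754641925327855, 'extrinsics': array([[-0.2377,  0.9713, -0.0116,  0.0595],
       [ 0.8268,  0.196 , -0.5272, -0.4611],
       [-0.5098, -0.1349, -0.8497,  1.7861],
       [ 0.    ,  0.    ,  0.    ,  1.    ]])}
top {'mtx': array([[451.6761,   0.    , 316.641 ],
       [  0.    , 451.6761, 236.6017],
       [  0.    ,   0.    ,   1.    ]]), 'k1': -0.10450226309808323, 'extrinsics': array([[ 0.0016, -1.    , -0.0033,  0.0684],
       [-0.9903, -0.0011, -0.1386,  0.6238],
       [ 0.1386,  0.0035, -0.9903,  1.1688],
       [ 0.    ,  0.    ,  0.    ,  1.    ]])}
wrist {'mtx': array([[397.0471,   0.    , 313.4913],
       [  0.    , 397.0471, 235.6105],
       [  0.    ,   0.    ,   1.    ]]), 'k1': 0.02888015643193646, 'hand_eye': array([[ 0.0013, -0.9585, -0.285 ,  0.0725],
       [ 1.    ,  0.0013,  0.0005,  0.0002],
       [-0.0001, -0.285 ,  0.9585, -0.1468],
       [ 0.    ,  0.    ,  0.    ,  1.    ]])}
```

View pics/scene0.png

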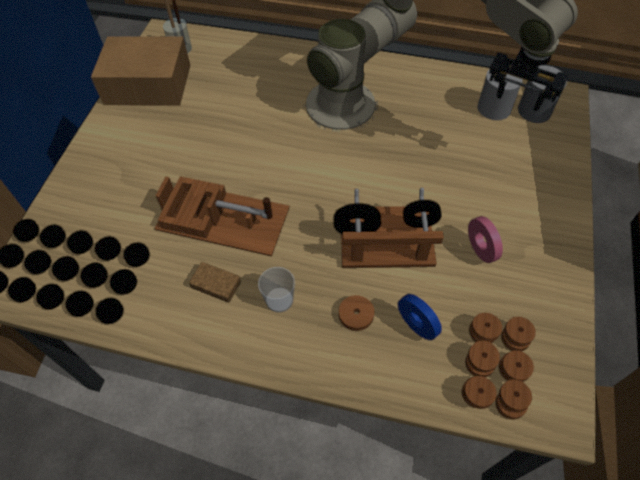

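View pics/top0.png

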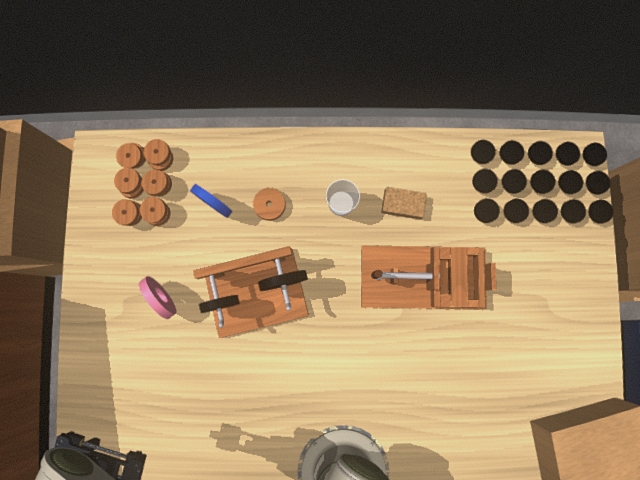

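The small ring hangs on the left peg in the top view, around (219,303), and the large one on the right, around (283,280). The rack is near (425,277), with the rod handle at its left end. Next I'll take measurements from depth and rays.

```bash
cat > h.py <<'E'
import numpy as np, cv2
from rig import manip
np.set_printoptions(precision=4,suppress=True)
def cam(n):
    c=manip.camera_info(n); return c["mtx"],np.array([c["k1"],0,0,0.]),c
def pose(n,st=None):
    K,D,c=cam(n)
    if n!="wrist": return np.linalg.inv(c["extrinsics"])
    T=np.eye(4);T[:3,:3]=st["eef_rot"];T[:3,3]=st["ee_pos"]; return T@c["hand_eye"]
def rays(n,uv,st=None):
    K,D,c=cam(n); x=cv2.undistortPoints(np.array(uv,float).reshape(-1,1,2),K,D).reshape(-1,2)
    T=pose(n,st); d=np.c_[x,np.ones(len(x))]@T[:3,:3].T
    return T[:3,3],d
def onz(n,uv,z,st=None):
    o,d=rays(n,uv,st); return o+d*((z-o[2])/d[:,2])[:,None]
def cloud(n,depth,st=None):
    v,u=np.mgrid[0:480,0:640]; o,d=rays(n,np.c_[u.ravel(),v.ravel()],st)
    return (o+d*depth.ravel()[:,None]).reshape(480,640,3)
def proj(n,P,st=None):
    K,D,c=cam(n); T=np.linalg.inv(pose(n,st)); return cv2.projectPoints(np.array(P,float).reshape(-1,3),cv2.Rodrigues(T[:3,:3])[0],T[:3,3],K,D)[0].reshape(-1,2)
E
python3 - <<'E'
from h import *
im=cv2.imread("pics/top0.png"); d=np.load("pics/top0_d.npy"); C=cloud("top",d)
hsv=cv2.cvtColor(im,cv2.COLOR_BGR2HSV)
print("bench z",np.median(C[330:400,250:500,2]))
cv2.imwrite("pics/top0_z.png",cv2.resize(im[230:350,180:520],None,fx=2.35,fy=2.35,interpolation=cv2.INTER_CUBIC))
# black rings
m=((im.max(2)<45)&(C[...,2]>0.06)&(C[...,2]<0.25)).astype(np.uint8)
n,l,st,ce=cv2.connectedComponentsWithStats(m)
for i in range(1,n):
    if st[i,4]>40:
        P=C[l==i]; print("blk",st[i],ce[i],"z",np.percentile(P[:,2],[5,50,95]),"xy",P[:,:2].mean(0))
def rect(mask,name):
    n,l,st,ce=cv2.connectedComponentsWithStats(mask.astype(np.uint8))
    for i in range(1,n):
        if st[i,4]>60:
            P=C[l==i]; r=cv2.minAreaRect(P[:,:2].astype(np.float32)*1000)
            print(name,st[i],"c",r[0],"size",r[1],"ang",r[2],"z",np.median(P[:,2]))
brown=(hsv[...,0]<16)&(hsv[...,1]>110)
rect(brown&(abs(C[...,2]-0.133)<0.012),"z133")
rect(brown&(abs(C[...,2]-0.10)<0.008),"z100")
rect(brown&(abs(C[...,2]-0.05)<0.01),"z50")
rect((C[...,2]>0.005)&(C[...,2]<0.02)&brown,"z10-20")
E
```

```text
bench z 0.00030225568350494836
blk [   0    0  640   21 5681] [317.4024   5.1039] z [0.0621 0.0819 0.128 ] xy [1.3146 0.0684]
z133 [193 246  99  33 901] c (547.275146484375, 254.26870727539062) size (23.072608947753906, 249.5936737060547) ang 14.397130966186523 z 0.13264703664070399
z133 [567 407  73  42 750] c (102.82867431640625, -667.7954711914062) size (99.76689910888672, 209.6781005859375) ang 11.800912857055664 z 0.12239214073457316
z133 [ 551  429   89   51 1193] c (43.22633361816406, -634.27099609375) size (278.5783996582031, 114.22874450683594) ang 72.91764068603516 z 0.12237427133046941
z100 [433 262   6  28 155] c (516.3792114257812, -234.850341796875) size (13.451114654541016, 69.14696502685547) ang 89.19646453857422 z 0.10023811850872666
z100 [489 263   7  27 157] c (514.4098510742188, -383.38580322265625) size (14.238380432128906, 67.48799133300781) ang 87.54065704345703 z 0.09996096587314218
z50 [144 139  26  26 506] c (863.3580932617188, 518.5108642578125) size (70.01457977294922, 70.35530090332031) ang 67.18757629394531 z 0.05309930554814413
z50 [ 114  143   29   51 
[... 547 characters left out ...]
ang 76.07209777832031 z 0.053184761585586715
z50 [ 432  247   54   61 2109] c (515.7847290039062, -310.0971374511719) size (140.35357666015625, 160.49404907226562) ang 89.04402160644531 z 0.05033347825194512
z10-20 [ 361  245  125   64 3804] c (517.2947387695312, -224.1695098876953) size (343.9222106933594, 170.96876525878906) ang 88.929443359375 z 0.010346666431568563
z10-20 [467 256   9  44 325] c (515.3460083007812, -354.48626708984375) size (20.84209632873535, 118.67169189453125) ang 89.52989959716797 z 0.010876722500329894
z10-20 [ 216  261   93   77 2080] c (464.30426025390625, 232.89739990234375) size (168.9734649658203, 249.58885192871094) ang 14.156702995300293 z 0.01830689844986888
```

Run:
```python
from h import *
im=cv2.imread("pics/scene0.png")
cv2.imwrite("pics/scene0_z.png",cv2.resize(im[165:275,140:460],None,fx=2.5,fy=2.5,interpolation=cv2.INTER_CUBIC))
```

```text
(no output)
```

View pics/top0_z.png

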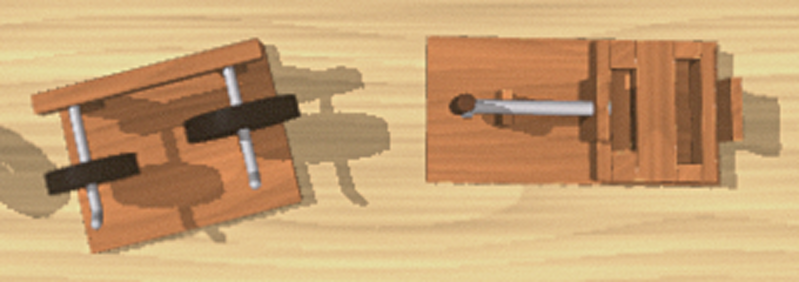

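View pics/scene0_z.png

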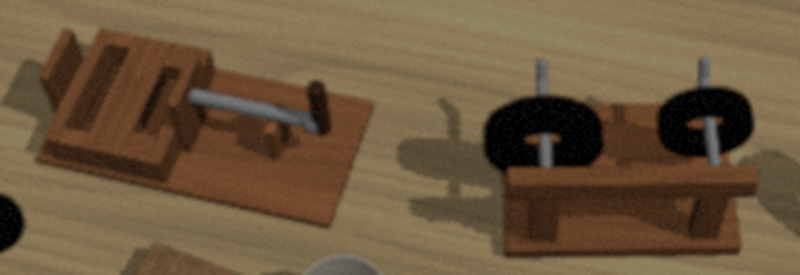

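Run:
```python
from h import *
im=cv2.imread("pics/top0.png"); d=np.load("pics/top0_d.npy"); C=cloud("top",d)
a=np.radians(14.3); ex=np.array([np.cos(a),np.sin(a)]); ey=np.array([-np.sin(a),np.cos(a)])
so=np.array([.5473,.2543])-.075*ex; print("stand",so)
S=np.stack([(C[...,:2]-so)@ex,(C[...,:2]-so)@ey,C[...,2]],-1)
sat=im.max(2).astype(int)-im.min(2)
print(im[280,283],C[280,283],d[280,283])
m=(abs(S[...,0])<0.05)&(abs(S[...,1])<0.16)&(im.max(2)<60)
n,l,st,ce=cv2.connectedComponentsWithStats(m.astype(np.uint8))
for i in range(1,n):
    if st[i,4]<40: continue
    P=S[l==i]; print("ring?",st[i],"z",np.percentile(P[:,2],[2,50,98]))
    t=P[P[:,2]>np.percentile(P[:,2],98)-0.012]
    print(" top pts",len(t),"sx",np.percentile(t[:,0],[2,50,98]),"sy",np.percentile(t[:,1],[2,50,98]),"ext all sy",np.percentile(P[:,1],[1,99]))
    r=cv2.minAreaRect(C[l==i][:,:2].astype(np.float32)*1000);print(r)
    W=C[l==i]; t=W[W[:,2]>np.percentile(W[:,2],98)-0.012]; r=cv2.minAreaRect(t[:,:2].astype(np.float32)*1000); print(" top",r)
# pegs: grey
g=(abs(C[...,2]-.123)<.01)&(abs(S[...,0])<0.06)&(sat<40)&(im.max(2)>90)
for sgn in (1,-1):
    P=S[g&(S[...,1]*sgn>0)]; print("peg",len(P),P.mean(0), np.polyfit(P[:,0],P[:,1],1), "tip min sx",)
b=np.array([-.0187,0]);th=np.radians(-1.0); rx=np.array([np.cos(th),np.sin(th)]); ry=np.array([-np.sin(th),np.cos(th)]); ro=np.array([.5171,-.2246])
R=np.stack([(C[...,:2]-ro)@rx,(C[...,:2]-ro)@ry,C[...,2]],-1)
P=R[(abs(R[...,0])<.04)&(R[...,1]>0)&(R[...,1]<.2)&(R[...,2]>.128)&(R[...,2]<.15)]; print("handle",len(P),P.mean(0),P.min(0),P.max(0))
P=R[(abs(R[...,0])<.03)&(R[...,1]>0)&(R[...,1]<.12)&(abs(R[...,2]-.08)<.006)]; print("rod",len(P),P.mean(0), np.polyfit(P[:,1],P[:,0],1))
for nm,p in [("large",(0,-.122)),("small",(0,-.047))]: print(nm, ro+p[0]*rx+p[1]*ry)
```

```text
stand [0.4746 0.2358]
[35 48 60] [0.5022 0.1491 0.1625] 1.0779343
ring? [259 271  48  19 386] z [0.0806 0.1493 0.1634]
 top pts 174 sx [-0.0028  0.0067  0.0183] sy [-0.1209 -0.0956 -0.0512] ext all sy [-0.1446 -0.0293]
((503.48944091796875, 153.5189208984375), (22.464479446411133, 117.73731231689453), 13.992077827453613)
 top ((503.6595764160156, 153.772216796875), (21.813100814819336, 75.99840545654297), 14.532309532165527)
ring? [200 296  39  16 218] z [0.1108 0.1399 0.1521]
 top pts 105 sx [-0.0206 -0.0097 -0.    ] sy [0.0555 0.0745 0.1138] ext all sy [0.0354 0.1242]
((444.58575439453125, 311.3105163574219), (21.966556549072266, 91.55472564697266), 13.78602123260498)
 top ((444.1737365722656, 314.9629211425781), (21.422468185424805, 62.83189392089844), 12.202903747558594)
peg 172 [0.0077 0.0926 0.1238] [0.2304 0.0908] tip min sx
peg 165 [ 0.0012 -0.0857  0.124 ] [-0.0027 -0.0857] tip min sx
handle 53 [0.0002 0.144  0.1381] [-0.0089  0.1353  0.129 ] [0.0086 0.1527 0.1439]
rod 260 [-0.0002  0.0587  0.0791] [ 0.0045 -0.0004]
large [ 0.515  -0.3466]
small [ 0.5163 -0.2716]
```

```bash
cat >> h.py <<'E'
def goal(x,y,z,yaw):
    s=manip.state(); R=s["eef_rot"]; p=s["ee_pos"]
    sh=R.T@(np.array([x,y,z])-p)*100; cy=np.arctan2(R[1,1],R[0,1]); t=-(yaw-cy); t=(t+np.pi)%(2*np.pi)-np.pi
    print("shift cm",sh.round(2),"turn",round(t,4),"| pos",p.round(4),"yaw",round(cy,4),"F",s["ft_force"].round(2),"w",round(s["width"],4),"t",round(s["clock"],2))
E
python3 -c "
from h import *
goal(.5033,.1541,.235,.2496)"
```

```text
shift cm [-45.26 -25.6    0.34] turn 1.0824 | pos [0.1241 0.5099 0.2382] yaw 1.332 F [ 0.53 -0.86 -0.72] w 0.0881 t 0.1
```

```bash
python3 -m crank '[[0.5,[-45.26,-25.6,0.3],1.082],[0.5,[-45.26,-25.6,0.3],1.082],[0.5,[-45.26,-25.6,0.3],1.082],[0.5,[-45.26,-25.6,0.3],1.082],[0.5,[-45.26,-25.6,0.3],1.082],[0.5,[-45.26,-25.6,0.3],1.082],[0.5,[-45.26,-25.6,0.3],1.082],[0.5,[-45.26,-25.6,0.3],1.082],[0.5,[-45.26,-25.6,0.3],1.082],[0.5,[-45.26,-25.6,0.3],1.082],[0.5,[-45.26,-25.6,0.3],1.082]]' 30
python3 - <<'E'
from h import *
s=manip.state(); p,d=manip.snapshot("wrist"); cv2.imwrite("pics/w1.png",p[:,:,::-1])
goal(.5033,.1541,.235,.2496)
C=cloud("wrist",d,s); im=p
m=(p.max(2)<70)&(C[...,2]>.14)&(C[...,2]<.175)&(d>0)
n,l,st,ce=cv2.connectedComponentsWithStats(m.astype(np.uint8))
for i in range(1,n):
    if st[i,4]<200: continue
    P=C[l==i]; t=P[P[:,2]>P[:,2].max()-.012]; r=cv2.minAreaRect(t[:,:2].astype(np.float32)*1000); print(st[i],P[:,2].max(),r)
E
```

```text
clock: 1.48
ee_pos: [0.5024, 0.1556, 0.2358]
eef_rot: [[-0.249, 0.969, -0.0], [0.969, 0.249, 0.0], [0.0, -0.0, -1.0]]
ft_force: [-0.5, 0.4, 0.7]
width: 0.044
shift cm [-0.17  0.05  0.09] turn 0.0023 | pos [0.5024 0.1556 0.2359] yaw 0.2519 F [-0.25 -0.67 -0.07] w 0.0441 t 1.52
[ 299  159   41  149 5803] 0.16478078843247684 ((506.3365173339844, 156.97601318359375), (23.72637367248535, 71.78101348876953), 13.986666679382324)
```

View pics/w1.png

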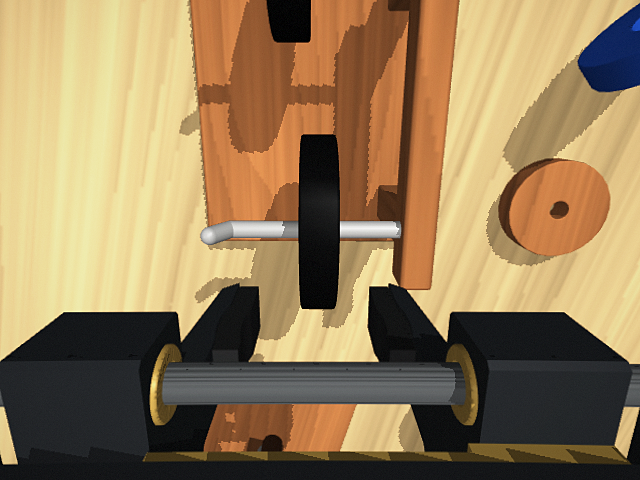

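The ring sits between the open fingers at about (319,222), with the peg under it at row 230. Next I lower onto it and grip.

```bash
python3 -m crank '[[0.5,[0,0.25,3],0],[0.5,[0,0.25,6],0],[0.5,[0,0.25,9],0],[0.5,[0,0.25,10.1],0],[0.5,[0,0.25,10.1],0],[0.6,[0,0.25,10.1],0],[0.85,[0,0.25,10.1],0],[1,[0,0.25,10.1],0],[1,[0,0.25,10.1],0],[1,[0,0.25,10.1],0]]' 30
python3 - <<'E'
from h import *
s=manip.state(); p,d=manip.snapshot("wrist"); cv2.imwrite("pics/w2.png",p[:,:,::-1]);print(s["ee_pos"],s["width"],s["ft_force"],s["moment"])
E
```

```text
clock: 2.78
ee_pos: [0.5061, 0.155, 0.1354]
eef_rot: [[-0.247, 0.969, 0.001], [0.969, 0.247, 0.0], [-0.0, 0.001, -1.0]]
ft_force: [-0.5, 0.3, 5.4]
width: 0.0239
[0.5061 0.155  0.1354] 0.023902657858836655 [-0.4782  0.3083  5.4197] [ 0.0115  0.2893 -0.0086]
```

View pics/w2.png

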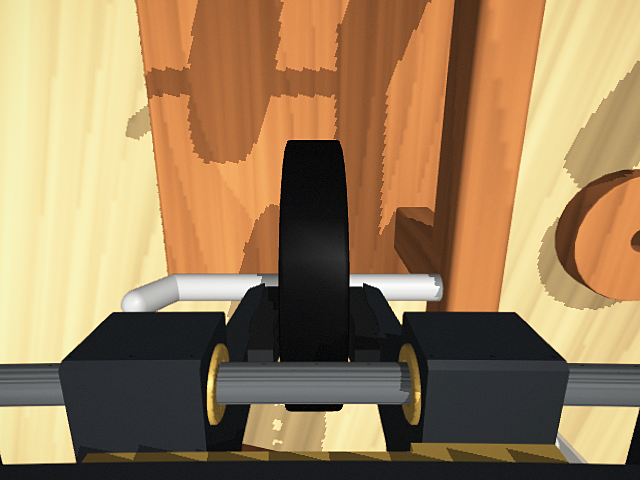

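```bash
python3 -m crank '[[1,[0,0,-1],0],[1,[0,0,-2],0],[1,[0,0,-2.7],0],[1,[0,0,-2.7],0],[1,[0,0,-2.7],0]]' 30
python3 - <<'E'
from h import *
s=manip.state(); p,d=manip.snapshot("scene"); cv2.imwrite("pics/s3.png",cv2.resize(p[150:280,130:470,::-1],None,fx=2.3,fy=2.3));print(s["ee_pos"],s["width"],s["ft_force"],s["moment"])
E
```

```text
clock: 3.45
ee_pos: [0.5056, 0.1549, 0.1615]
eef_rot: [[-0.247, 0.969, -0.001], [0.969, 0.247, -0.0], [0.0, -0.001, -1.0]]
ft_force: [0.3, 0.4, -2.2]
width: 0.0235
[0.5056 0.1549 0.1615] 0.023542388366585235 [ 0.3261  0.3584 -2.2108] [-0.0142 -0.0054 -0.0479]
```

View pics/s3.png

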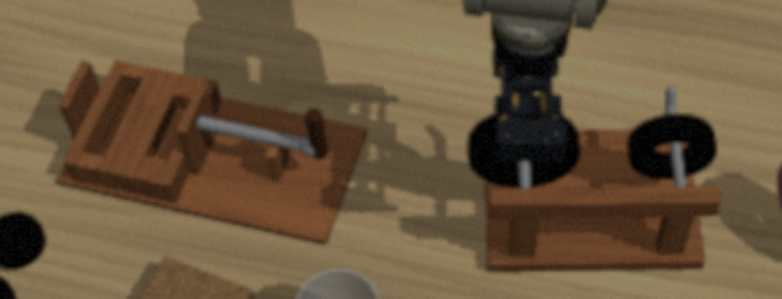

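```bash
python3 -m crank '[[1,[0,-3,0],0],[1,[0,-6,0],0],[1,[0,-9,0],0],[1,[0,-11,0],0],[1,[0,-11,0],0],[1,[0,-11,-6],0],[1,[0,-11,-10],0],[1,[0,-11,-10],0]]' 30
python3 - <<'E'
from h import *
goal(.515,-.3466,.26,np.radians(89))
s=manip.state(); p,d=manip.snapshot("wrist"); cv2.imwrite("pics/w4.png",p[:,:,::-1]);np.save("pics/w4d.npy",d);print(s["moment"])
C=cloud("wrist",d,s)
m=(p.max(2)<60)&(d>0)&(d<.3)
R=s["eef_rot"]; T=(C-s["ee_pos"])@R
mm=m&(abs(T[...,1])<.016)&(T[...,2]<.03)&(T[...,2]>-.05)
P=T[mm]; print(len(P),P.min(0),P.max(0))
E
```

```text
clock: 4.5
ee_pos: [0.4009, 0.1279, 0.2639]
eef_rot: [[-0.247, 0.969, 0.006], [0.969, 0.247, 0.0], [-0.001, 0.006, -1.0]]
ft_force: [0.3, -0.9, -2.9]
width: 0.0237
shift cm [-48.8   -0.69   0.45] turn -1.3033 | pos [0.4009 0.1279 0.2639] yaw 0.25 F [ 0.32 -0.87 -2.87] w 0.0237 t 4.5
[-0.0762  0.0821  0.0214]
17200 [-0.0466 -0.016  -0.0473] [0.0634 0.016  0.03  ]
```

View pics/w4.png

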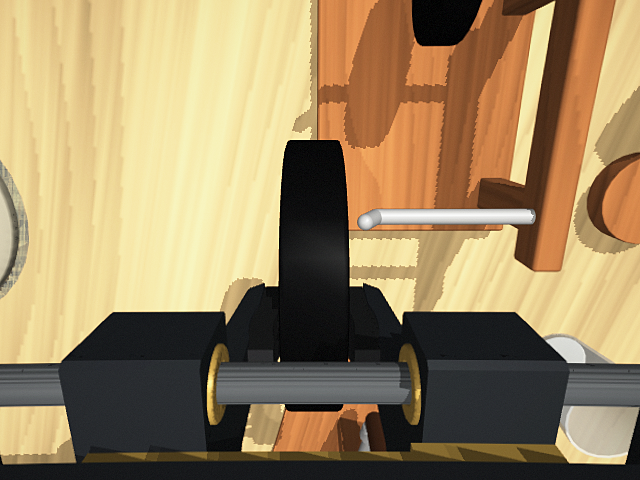

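```bash
cat >> h.py <<'E'
from scipy.optimize import least_squares
def ringfit(d,s,Rr,top):
    """ring centre (tool x,z) from the visible rim in wrist depth; ring top expected about tool z = -top"""
    C=cloud("wrist",d,s); T=(C-s["ee_pos"])@s["eef_rot"]
    m=(d>0)&(abs(T[...,1])<.008)&(T[...,0]>0.015)&(T[...,0]<.07)&(T[...,2]<.06)&(T[...,2]>-.06)
    P=T[m][:,[0,2]]
    f=lambda c: np.hypot(P[:,0]-c[0],P[:,1]-c[1])-Rr
    r=least_squares(f,[0,Rr-top],loss="soft_l1",f_scale=.001); print("ring centre tool x,z",r.x,"n",len(P),"rms",np.sqrt(np.mean(r.fun**2)), "x range",P[:,0].min(),P[:,0].max())
    return r.x
E
python3 - <<'E'
from h import *
s=manip.state(); d=np.load("pics/w4d.npy")
ringfit(d,s,.0625,.0275)
E
```

```text
ring centre tool x,z [0.0011 0.0349] n 7264 rms 0.000553638021038194 x range 0.015002232613225839 0.06368822493026509
```

```bash
python3 -m crank '[[1,[-48.8,-0.6,0.4],-1.303],[1,[-48.8,-0.6,0.4],-1.303],[1,[-48.8,-0.6,0.4],-1.303],[1,[-48.8,-0.6,0.4],-1.303],[1,[-48.8,-0.6,0.4],-1.303],[1,[-48.8,-0.6,0.4],-1.303],[1,[-48.8,-0.6,0.4],-1.303],[1,[-48.8,-0.6,0.4],-1.303],[1,[-48.8,-0.6,0.4],-1.303],[1,[-48.8,-0.6,0.4],-1.303],[1,[-48.8,-0.6,0.4],-1.303],[1,[-48.8,-0.6,0.4],-1.303],[1,[-48.8,-0.6,0.4],-1.303]]' 30
python3 - <<'E'
from h import *
goal(.5161,-.3466,.26,np.radians(89))
s=manip.state(); p,d=manip.snapshot("wrist"); cv2.imwrite("pics/w5.png",p[:,:,::-1]);np.save("pics/w5d.npy",d)
ringfit(d,s,.0625,.0275)
C=cloud("wrist",d,s)
im=cv2.cvtColor(p,cv2.COLOR_RGB2BGR);hsv=cv2.cvtColor(im,cv2.COLOR_BGR2HSV);brown=(hsv[...,0]<16)&(hsv[...,1]>110)&(d>0)
def rect(mask,name):
    n,l,st,ce=cv2.connectedComponentsWithStats(mask.astype(np.uint8))
    for i in range(1,n):
        if st[i,4]>300:
            P=C[l==i]; r=cv2.minAreaRect(P[:,:2].astype(np.float32)*1000)
            print(name,st[i],"c",r[0],"size",r[1],"ang",r[2],"z",np.median(P[:,2]))
rect(brown&(abs(C[...,2]-0.10)<0.008),"z100")
rect(brown&(abs(C[...,2]-0.05)<0.008),"z50")
rect((abs(C[...,2]-.01)<.006)&(C[...,2]<.02)&brown,"z10")
E
```

```text
clock: 6.18
ee_pos: [0.5143, -0.3459, 0.258]
eef_rot: [[-1.0, 0.017, 0.0], [0.017, 1.0, -0.0], [-0.0, -0.0, -1.0]]
ft_force: [-0.3, -0.2, -2.0]
width: 0.0235
shift cm [-0.18 -0.07 -0.2 ] turn 0.0005 | pos [ 0.5143 -0.3459  0.258 ] yaw 1.5538 F [-0.27 -0.21 -2.02] w 0.0235 t 6.17
ring centre tool x,z [0.0007 0.0349] n 7204 rms 0.0005480815795306925 x range 0.015003776446051822 0.06334346123897981
z100 [ 257  171   19   87 1392] c (515.5366821289062, -383.345703125) size (12.241106986999512, 69.25079345703125) ang 88.98600006103516 z 0.10074422953191958
z100 [ 440  171   28   88 1667] c (518.38720703125, -234.8431854248047) size (13.305261611938477, 69.32627868652344) ang 89.01866912841797 z 0.10063468038532886
z50 [  265   111   182   174 13497] c (517.6187133789062, -308.6897277832031) size (158.7066192626953, 159.50054931640625) ang 89.3875503540039 z 0.050849602274410544
z10 [  261   105   370    96 17142] c (478.8839111328125, -223.02430725097656) size (345.2348327636719, 89.80175018310547) ang 88.84344482421875 z 0.010887930892550413
z10 [ 424  219  181   56 8069] c (574.6776123046875, -141.15411376953125) size (178.55613708496094, 61.30866241455078) ang 88.98822784423828 z 0.01085001136659658
```

View pics/w5.png

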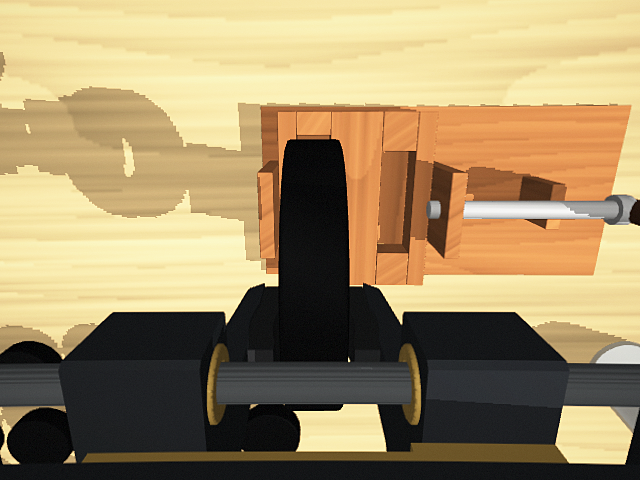

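```bash
python3 -m crank '[[1,[-0.28,-0.07,0],0],[1,[-0.28,-0.07,3],0],[1,[-0.28,-0.07,6],0],[1,[-0.28,-0.07,9],0],[1,[-0.28,-0.07,9.5],0],[1,[-0.28,-0.07,9.5],0]]' 30
python3 - <<'E'
from h import *
goal(.517,-.3466,.107,np.radians(89))
s=manip.state(); p,d=manip.snapshot("wrist"); cv2.imwrite("pics/w6.png",p[:,:,::-1])
p,d=manip.snapshot("scene"); cv2.imwrite("pics/s6.png",cv2.resize(p[150:280,130:470,::-1],None,fx=2.3,fy=2.3))
E
```

```text
clock: 6.98
ee_pos: [0.5173, -0.3476, 0.1636]
eef_rot: [[-1.0, 0.018, 0.001], [0.018, 1.0, -0.001], [-0.001, -0.001, -1.0]]
ft_force: [-1.1, -0.4, -1.0]
width: 0.0241
shift cm [0.03 0.1  5.66] turn -0.0003 | pos [ 0.5173 -0.3476  0.1636] yaw 1.553 F [-1.08 -0.39 -0.96] w 0.0241 t 6.97
```

View pics/w6.png

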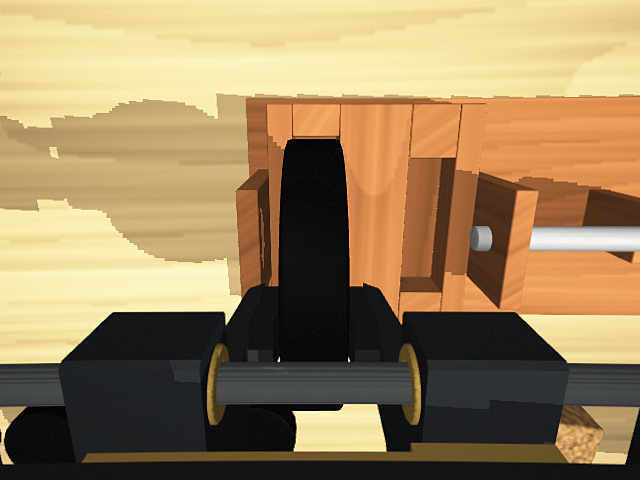

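View pics/s6.png

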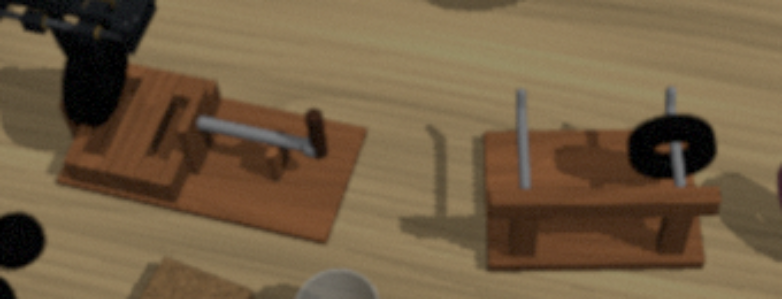

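```bash
python3 -m crank '[[1,[0.03,0.1,0],0],[1,[0.03,0.1,1.5],0],[1,[0.03,0.1,2.5],0],[1,[0.03,0.1,3.5],0],[1,[0.03,0.1,4.5],0],[1,[0.03,0.1,5.2],0],[1,[0.03,0.1,5.4],0],[1,[0.03,0.1,5.4],0]]' 30
python3 - <<'E'
from h import *
goal(.517,-.3466,.107,np.radians(89))
s=manip.state(); p,d=manip.snapshot("wrist"); cv2.imwrite("pics/w7.png",p[:,:,::-1])
ringfit(d,s,.0625,.0275)
p,d=manip.snapshot("scene"); cv2.imwrite("pics/s7.png",cv2.resize(p[150:280,130:470,::-1],None,fx=2.3,fy=2.3))
E
```

```text
clock: 8.07
ee_pos: [0.5167, -0.3464, 0.1088]
eef_rot: [[-1.0, 0.018, 0.0], [0.018, 1.0, -0.0], [-0.0, -0.0, -1.0]]
ft_force: [0.3, 0.6, -1.7]
width: 0.0235
shift cm [-0.03 -0.02  0.18] turn -0.0003 | pos [ 0.5167 -0.3464  0.1088] yaw 1.553 F [ 0.27  0.58 -1.73] w 0.0235 t 8.07
ring centre tool x,z [0.0014 0.0355] n 7723 rms 0.0017481209389669837 x range 0.015003393054729624 0.06976827871507153
```

View pics/w7.png

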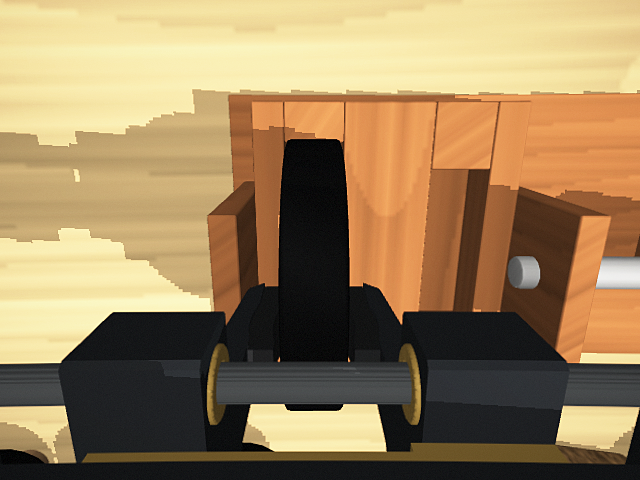

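View pics/s7.png

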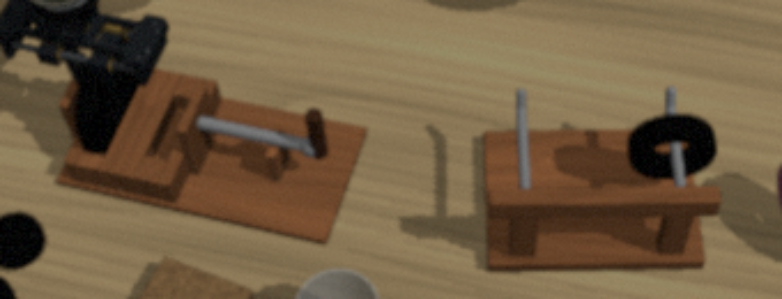

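```bash
python3 -m crank '[[1,[-0.02,-0.01,0.15],0],[1,[-0.02,-0.01,0.15],0],[0.65,[-0.02,-0.01,0.15],0],[0.6,[-0.02,-0.01,0.15],0],[0.6,[-0.02,-0.01,0.15],0],[0.6,[-0.02,-0.01,-2],0],[0.6,[-0.02,-0.01,-6],0],[0.55,[-0.02,-0.01,-11],0],[0.5,[-0.02,-0.01,-14.5],0],[0.5,[-0.02,-0.01,-14.5],0]]' 30
python3 - <<'E'
from h import *
s=manip.state(); p,d=manip.snapshot("wrist"); cv2.imwrite("pics/w8.png",p[:,:,::-1])
C=cloud("wrist",d,s); m=(p.max(2)<70)&(d>0)&(C[...,2]>.07)&(C[...,2]<.15)&(C[...,0]>.4)
P=C[m]; t=P[P[:,2]>P[:,2].max()-.012]; print(P[:,2].max(),cv2.minAreaRect(t[:,:2].astype(np.float32)*1000))
goal(.4439,.3157,.235,.2496)
E
```

```text
clock: 9.43
ee_pos: [0.5175, -0.347, 0.2566]
eef_rot: [[-1.0, 0.018, 0.004], [0.018, 1.0, -0.004], [-0.004, -0.004, -1.0]]
ft_force: [-0.2, -0.2, -0.4]
width: 0.0444
0.13653333285449093 ((514.909423828125, -346.5810852050781), (23.949100494384766, 71.48180389404297), 88.46514129638672)
shift cm [ 8.49 66.09  1.85] turn 1.3034 | pos [ 0.517  -0.3466  0.2543] yaw 1.553 F [-0.46 -0.03 -0.79] w 0.0442 t 9.47
```

View pics/w8.png

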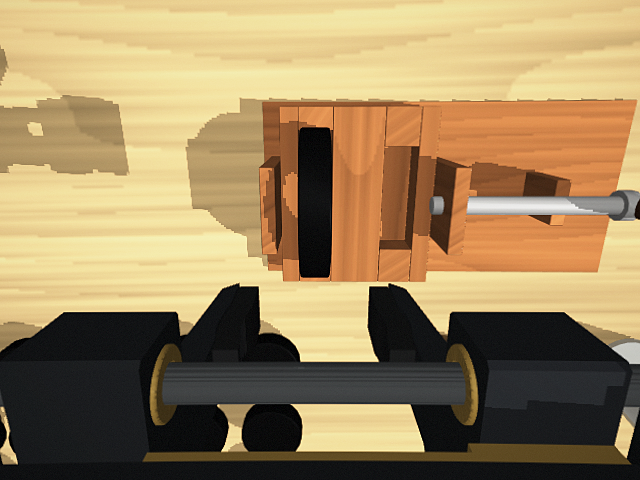

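The large ring is seated upright in its cradle, at about (315,203), with its top at 136 mm. Next is the small ring.

```bash
python3 -m crank '[[0.5,[8.3,66.2,1.8],1.303],[0.5,[8.3,66.2,1.8],1.303],[0.5,[8.3,66.2,1.8],1.303],[0.5,[8.3,66.2,1.8],1.303],[0.5,[8.3,66.2,1.8],1.303],[0.5,[8.3,66.2,1.8],1.303],[0.5,[8.3,66.2,1.8],1.303],[0.5,[8.3,66.2,1.8],1.303],[0.5,[8.3,66.2,1.8],1.303],[0.5,[8.3,66.2,1.8],1.303],[0.5,[8.3,66.2,1.8],1.303],[0.5,[8.3,66.2,1.8],1.303],[0.5,[8.3,66.2,1.8],1.303],[0.5,[8.3,66.2,1.8],1.303],[0.5,[8.3,66.2,1.8],1.303]]' 30
python3 - <<'E'
from h import *
s=manip.state(); p,d=manip.snapshot("wrist"); cv2.imwrite("pics/w9.png",p[:,:,::-1])
C=cloud("wrist",d,s)
m=(p.max(2)<70)&(C[...,2]>.13)&(C[...,2]<.165)&(d>0)
n,l,st,ce=cv2.connectedComponentsWithStats(m.astype(np.uint8))
for i in range(1,n):
    if st[i,4]<200: continue
    P=C[l==i]; t=P[P[:,2]>P[:,2].max()-.012]; r=cv2.minAreaRect(t[:,:2].astype(np.float32)*1000); print(st[i],P[:,2].max(),r)
    goal(r[0][0]/1000,r[0][1]/1000,.131,.2496)
E
```

```text
clock: 11.35
ee_pos: [0.4461, 0.3158, 0.2358]
eef_rot: [[-0.246, 0.969, 0.0], [0.969, 0.246, -0.0], [-0.0, 0.0, -1.0]]
ft_force: [-1.4, 0.0, 0.4]
width: 0.0441
[ 295  169   39  120 4466] 0.15240409430006474 ((447.07989501953125, 317.61273193359375), (23.963716506958008, 62.91374588012695), 14.479395866394043)
shift cm [ 0.13  0.14 10.48] turn -0.0012 | pos [0.446  0.316  0.2358] yaw 0.2484 F [ 0.31  0.22 -0.37] w 0.044 t 11.4
```

View pics/w9.png

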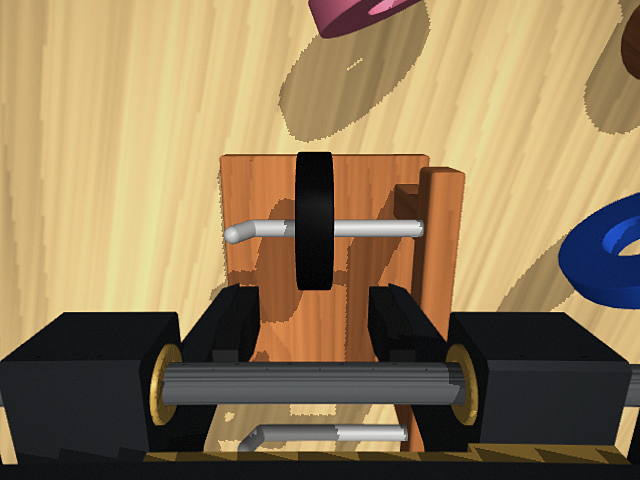

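```bash
python3 -m crank '[[0.57,[0.05,0.1,3],0],[0.57,[0.05,0.1,6],0],[0.57,[0.05,0.1,9],0],[0.57,[0.05,0.1,10.4],0],[0.57,[0.05,0.1,10.4],0],[0.65,[0.05,0.1,10.4],0],[0.85,[0.05,0.1,10.4],0],[1,[0.05,0.1,10.4],0],[1,[0.05,0.1,10.4],0],[1,[0.05,0.1,10.4],0]]' 30
python3 - <<'E'
from h import *
s=manip.state(); print(s["ee_pos"],s["width"],s["ft_force"],s["moment"])
E
python3 -m crank '[[1,[0,0,-1],0],[1,[0,0,-2],0],[1,[0,0,-2.7],0],[1,[0,0,-2.7],0],[1,[0,0,-2.7],0]]' 30
python3 - <<'E'
from h import *
s=manip.state(); p,d=manip.snapshot("scene"); cv2.imwrite("pics/s10.png",cv2.resize(p[150:280,130:470,::-1],None,fx=2.3,fy=2.3));print(s["ee_pos"],s["width"],s["ft_force"],s["moment"])
E
```

```text
clock: 12.65
ee_pos: [0.4469, 0.3178, 0.1326]
eef_rot: [[-0.247, 0.969, 0.002], [0.969, 0.247, 0.001], [0.0, 0.002, -1.0]]
ft_force: [-0.4, -0.5, 6.8]
width: 0.0236
[0.4469 0.3178 0.1326] 0.023594738816527957 [-0.4243 -0.5316  6.8164] [-0.1293  0.1935 -0.0358]
clock: 13.28
ee_pos: [0.4463, 0.3176, 0.1585]
eef_rot: [[-0.247, 0.969, -0.001], [0.969, 0.247, -0.0], [-0.0, -0.001, -1.0]]
ft_force: [0.0, 0.5, -0.5]
width: 0.0236
[0.4463 0.3176 0.1585] 0.023643576426844747 [ 0.005   0.5207 -0.4929] [-0.0725  0.0825 -0.006 ]
```

View pics/s10.png

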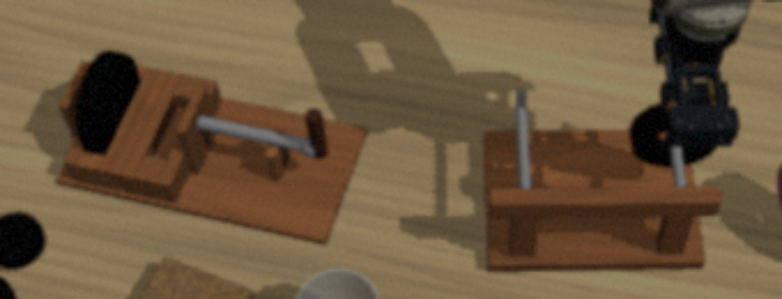

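```bash
python3 -m crank '[[1,[0,-3,0],0],[1,[0,-6,0],0],[1,[0,-9,0],0],[1,[0,-10.5,0],0],[1,[0,-10.5,0],0],[1,[0,-10.5,-6],0],[1,[0,-10.5,-10],0],[1,[0,-10.5,-10],0],[1,[0,-10.5,-10],0]]' 30
python3 - <<'E'
from h import *
goal(.5183,-.2716,.26,np.radians(89))
s=manip.state(); p,d=manip.snapshot("wrist"); cv2.imwrite("pics/w11.png",p[:,:,::-1])
ringfit(d,s,.05,.0185)
E
```

```text
clock: 14.45
ee_pos: [0.345, 0.2916, 0.2576]
eef_rot: [[-0.247, 0.969, -0.001], [0.969, 0.247, -0.001], [-0.0, -0.002, -1.0]]
ft_force: [-0.2, -0.4, -0.9]
width: 0.0238
shift cm [-58.85   2.88  -0.22] turn -1.3036 | pos [0.345  0.2916 0.2576] yaw 0.2497 F [-0.21 -0.45 -0.87] w 0.0238 t 14.45
ring centre tool x,z [-0.0013  0.032 ] n 4726 rms 0.0005396407350183428 x range 0.015006802854956447 0.049052262129044635
```

View pics/w11.png

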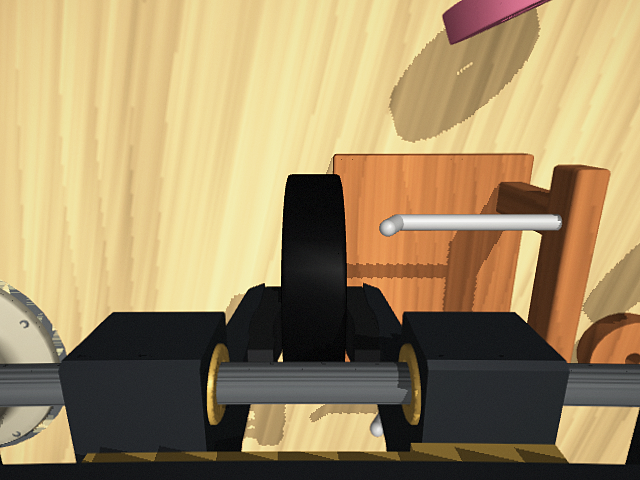

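```bash
python3 -m crank '[[1,[-58.8,2.65,-0.2],-1.303],[1,[-58.8,2.65,-0.2],-1.303],[1,[-58.8,2.65,-0.2],-1.303],[1,[-58.8,2.65,-0.2],-1.303],[1,[-58.8,2.65,-0.2],-1.303],[1,[-58.8,2.65,-0.2],-1.303],[1,[-58.8,2.65,-0.2],-1.303],[1,[-58.8,2.65,-0.2],-1.303],[1,[-58.8,2.65,-0.2],-1.303],[1,[-58.8,2.65,-0.2],-1.303],[1,[-58.8,2.65,-0.2],-1.303],[1,[-58.8,2.65,-0.2],-1.303],[1,[-58.8,2.65,-0.2],-1.303],[1,[-58.8,2.65,-0.2],-1.303],[1,[-58.8,2.65,-0.2],-1.303]]' 30
python3 - <<'E'
from h import *
goal(.516,-.2717,.165,np.radians(89))
s=manip.state(); p,d=manip.snapshot("wrist"); cv2.imwrite("pics/w12.png",p[:,:,::-1])
ringfit(d,s,.05,.0185)
E
```

```text
clock: 16.38
ee_pos: [0.516, -0.2707, 0.261]
eef_rot: [[-1.0, 0.017, 0.0], [0.017, 1.0, -0.0], [-0.0, -0.0, -1.0]]
ft_force: [-0.6, 0.1, -0.6]
width: 0.0236
shift cm [-0.  -0.1  9.6] turn 0.0006 | pos [ 0.516  -0.2707  0.261 ] yaw 1.5539 F [-0.57  0.14 -0.64] w 0.0236 t 16.38
ring centre tool x,z [-0.002  0.032] n 4630 rms 0.00053805882263249 x range 0.015014335317010005 0.04835778727589463
```

View pics/w12.png

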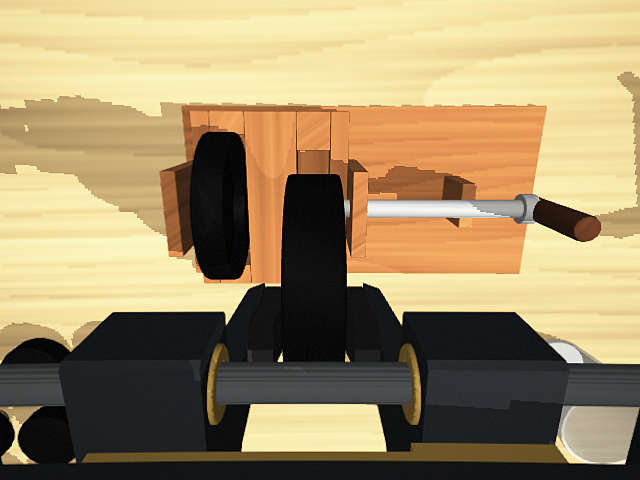

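```bash
python3 -m crank '[[1,[0.02,-0.1,2],0],[1,[0.02,-0.1,5],0],[1,[0.02,-0.1,8],0],[1,[0.02,-0.1,10.6],0],[1,[0.02,-0.1,10.6],0],[1,[0.02,-0.1,10.6],0]]' 30
python3 - <<'E'
from h import *
goal(.5157,-.2717,.1045,np.radians(89))
s=manip.state(); p,d=manip.snapshot("wrist"); cv2.imwrite("pics/w13.png",p[:,:,::-1])
ringfit(d,s,.05,.0185)
E
```

```text
clock: 17.18
ee_pos: [0.5161, -0.2727, 0.1561]
eef_rot: [[-1.0, 0.018, 0.001], [0.018, 1.0, -0.001], [-0.001, -0.001, -1.0]]
ft_force: [0.2, -0.1, -1.1]
width: 0.0236
shift cm [0.05 0.1  5.16] turn -0.0001 | pos [ 0.5161 -0.2727  0.1561] yaw 1.5533 F [ 0.21 -0.08 -1.08] w 0.0236 t 17.18
ring centre tool x,z [-0.002   0.0321] n 4619 rms 0.0005378166337860102 x range 0.015000127761174103 0.04826945798622236
```

View pics/w13.png

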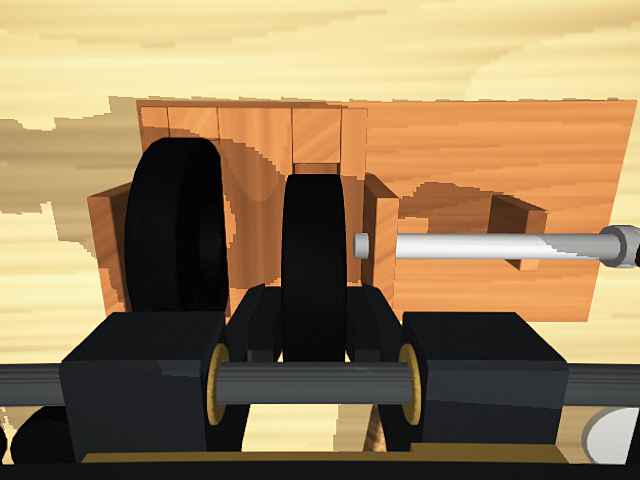

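```bash
python3 -m crank '[[1,[0.05,0.1,0],0],[1,[0.05,0.1,1.5],0],[1,[0.05,0.1,2.5],0],[1,[0.05,0.1,3.5],0],[1,[0.05,0.1,4.3],0],[1,[0.05,0.1,4.9],0],[1,[0.05,0.1,4.9],0],[1,[0.05,0.1,4.9],0]]' 30
python3 - <<'E'
from h import *
goal(.5157,-.2717,.1045,np.radians(89))
s=manip.state(); p,d=manip.snapshot("wrist"); cv2.imwrite("pics/w14.png",p[:,:,::-1])
E
```

```text
clock: 18.23
ee_pos: [0.5154, -0.2716, 0.106]
eef_rot: [[-1.0, 0.018, 0.0], [0.018, 1.0, -0.0], [-0.0, -0.0, -1.0]]
ft_force: [0.1, -1.2, -0.0]
width: 0.0238
shift cm [-0.03 -0.01  0.15] turn -0.0003 | pos [ 0.5154 -0.2716  0.106 ] yaw 1.5531 F [ 0.11 -1.24 -0.01] w 0.0238 t 18.23
```

View pics/w14.png

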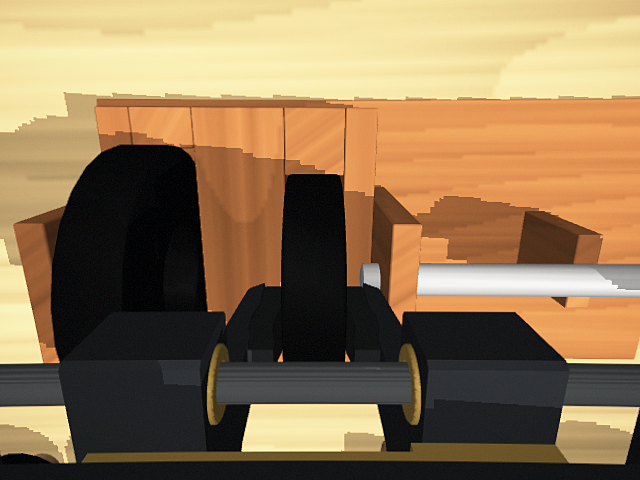

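```bash
python3 -m crank '[[1,[0,0,0.1],0],[1,[0,0,0.1],0],[0.65,[0,0,0.1],0],[0.6,[0,0,0.1],0],[0.6,[0,0,0.1],0],[0.6,[0,0,-2],0],[0.6,[0,0,-6],0],[0.5,[0,0,-11],0],[0.4,[0,0,-14.5],0],[0.4,[0,0,-14.5],0]]' 30
python3 - <<'E'
from h import *
s=manip.state(); p,d=manip.snapshot("wrist"); cv2.imwrite("pics/w15.png",p[:,:,::-1])
C=cloud("wrist",d,s); m=(p.max(2)<70)&(d>0)&(C[...,2]>.09)&(C[...,2]<.15)&(C[...,0]>.4)
n,l,st,ce=cv2.connectedComponentsWithStats(m.astype(np.uint8))
for i in range(1,n):
    if st[i,4]<200: continue
    P=C[l==i]; t=P[P[:,2]>P[:,2].max()-.012]; print(P[:,2].max(),cv2.minAreaRect(t[:,:2].astype(np.float32)*1000))
goal(.5196,-.0806,.23,np.radians(-1))
p,d=manip.snapshot("scene"); cv2.imwrite("pics/s15.png",cv2.resize(p[150:280,130:470,::-1],None,fx=2.3,fy=2.3))
E
```

```text
clock: 19.52
ee_pos: [0.5159, -0.272, 0.2534]
eef_rot: [[-1.0, 0.018, 0.004], [0.018, 1.0, -0.003], [-0.004, -0.003, -1.0]]
ft_force: [-0.2, -0.7, -1.3]
width: 0.0527
0.13663136199947634 ((515.4282836914062, -346.4711608886719), (24.42255210876465, 70.32572937011719), 88.87250518798828)
0.12450406191149332 ((516.6546630859375, -271.3780517578125), (23.698768615722656, 61.5291748046875), 88.64124298095703)
0.10148652668062114 ((515.793212890625, -377.2756042480469), (1.8534735441207886, 67.20515441894531), 89.77447509765625)
0.1397215490033315 ((519.5096435546875, -85.41573333740234), (11.878641128540039, 19.264694213867188), 66.20384216308594)
shift cm [-0.08 19.1   2.1 ] turn 1.5705 | pos [ 0.5153 -0.2715  0.2512] yaw 1.553 F [ 0.44  0.08 -0.54] w 0.0529 t 19.57
```

View pics/w15.png

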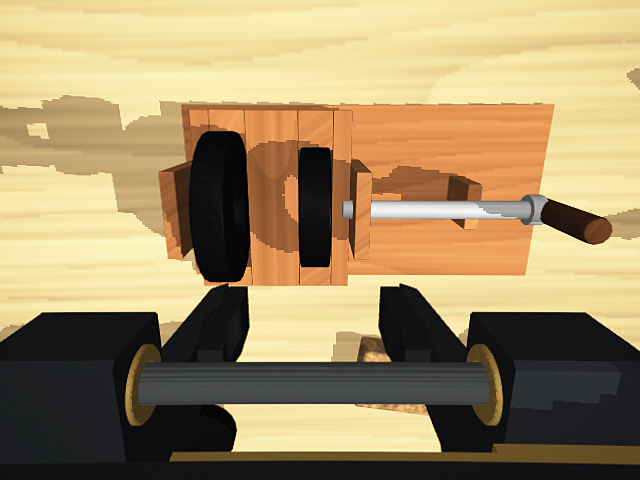

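View pics/s15.png

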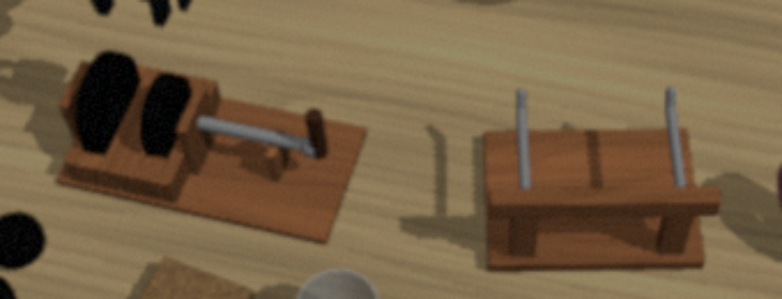

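```bash
python3 -m crank '[[0.4,[-0.3,19.1,2],1.57],[0.4,[-0.3,19.1,2],1.57],[0.4,[-0.3,19.1,2],1.57],[0.4,[-0.3,19.1,2],1.57],[0.4,[-0.3,19.1,2],1.57],[0.4,[-0.3,19.1,2],1.57],[0.4,[-0.3,19.1,2],1.57],[0.4,[-0.3,19.1,2],1.57],[0.4,[-0.3,19.1,2],1.57],[0.4,[-0.3,19.1,2],1.57],[0.4,[-0.3,19.1,2],1.57]]' 30
python3 - <<'E'
from h import *
s=manip.state(); p,d=manip.snapshot("wrist"); cv2.imwrite("pics/w16.png",p[:,:,::-1])
C=cloud("wrist",d,s)
m=(d>0)&(C[...,2]>.125)&(C[...,2]<.15)&(C[...,0]>.48)&(C[...,0]<.56)&(C[...,1]>-.12)&(C[...,1]<-.04)
P=C[m]; t=P[P[:,2]>np.percentile(P[:,2],90)-.004]; c=cv2.minEnclosingCircle(t[:,:2].astype(np.float32)*1000); print(len(t),P[:,2].max(),c)
goal(c[0][0]/1000,c[0][1]/1000,.106,np.radians(-1))
E
```

```text
clock: 21.0
ee_pos: [0.5214, -0.0805, 0.23]
eef_rot: [[0.015, 1.0, -0.001], [1.0, -0.015, 0.0], [0.0, -0.001, -1.0]]
ft_force: [0.1, 0.3, -0.3]
width: 0.0526
716 0.14149846324638685 ((522.079833984375, -80.50849151611328), 9.913310050964355)
shift cm [-0.    0.07 12.42] turn 0.002 | pos [ 0.5214 -0.0805  0.2302] yaw -0.0155 F [ 0.01 -0.37  0.04] w 0.0526 t 21.05
```

View pics/w16.png

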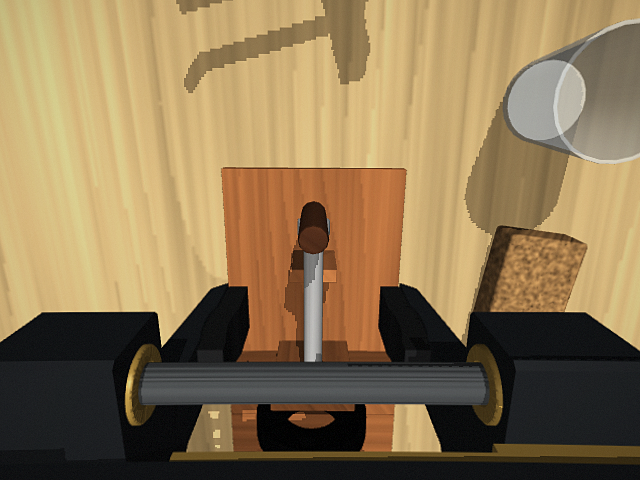

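```bash
python3 -m crank '[[0.4,[0,0.03,4],0],[0.4,[0,0.03,8],0],[0.4,[0,0.03,11.5],0],[0.4,[0,0.03,12.3],0],[0.4,[0,0.03,12.3],0],[0.6,[0,0.03,12.3],0],[0.85,[0,0.03,12.3],0],[1,[0,0.03,12.3],0],[1,[0,0.03,12.3],0],[1,[0,0.03,12.3],0]]' 40
python3 - <<'E'
from h import *
s=manip.state(); p,d=manip.snapshot("wrist"); cv2.imwrite("pics/w17.png",p[:,:,::-1]); print(s["ee_pos"],s["width"],s["ft_force"])
E
```

```text
clock: 22.3
ee_pos: [0.521, -0.0805, 0.108]
eef_rot: [[0.017, 1.0, -0.003], [1.0, -0.017, 0.0], [0.0, -0.003, -1.0]]
ft_force: [-7.3, -0.1, 5.4]
width: 0.0188
[ 0.521  -0.0805  0.108 ] 0.018796529215903034 [-7.3364 -0.0621  5.4177]
```

View pics/w17.png

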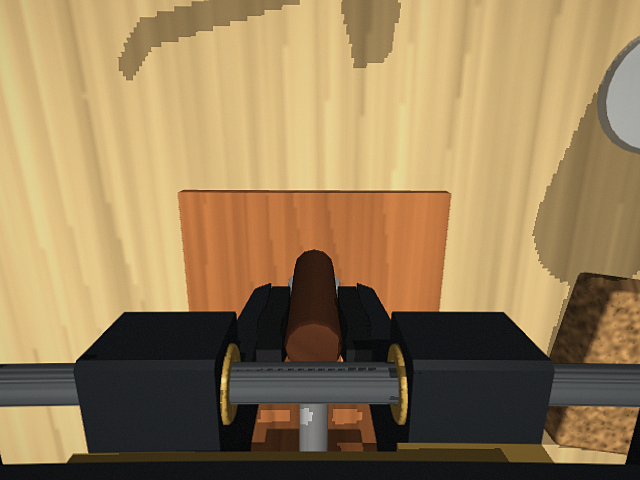

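```bash
python3 -m crank '[[1,[0,-0.1,0],0],[1,[-1,-0.1,0],0],[1,[-2.5,-0.1,0],0],[1,[-4,-0.1,0],0],[1,[-4,-0.1,0],0]]' 40
python3 - <<'E'
from h import *
s=manip.state(); p,d=manip.snapshot("scene"); cv2.imwrite("pics/s18.png",cv2.resize(p[150:280,130:470,::-1],None,fx=2.3,fy=2.3)); print(s["ee_pos"],s["width"],s["ft_force"])
E
```

```text
clock: 22.98
ee_pos: [0.5201, -0.1227, 0.108]
eef_rot: [[0.018, 1.0, 0.0], [1.0, -0.018, -0.001], [-0.001, 0.0, -1.0]]
ft_force: [-2.9, -2.4, 5.5]
width: 0.019
[ 0.5201 -0.1227  0.108 ] 0.018965700905320546 [-2.8792 -2.42    5.5422]
```

View pics/s18.png

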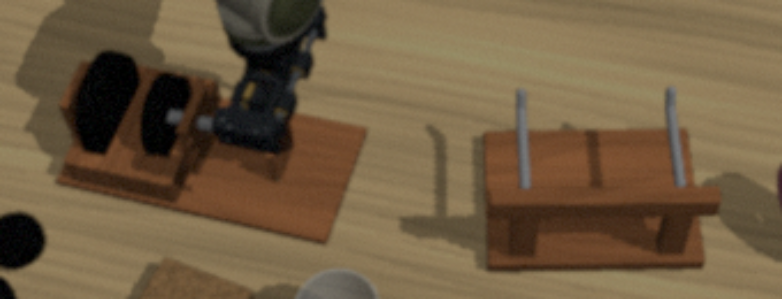

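```bash
python3 -m crank '[[1,[-1,-0.05,-0.05],0],[1,[-2.5,-0.05,-0.05],0],[1,[-4,-0.05,-0.05],0],[1,[-5.5,-0.05,-0.05],0],[1,[-5.5,-0.05,-0.05],0]]' 40
python3 - <<'E'
from h import *
s=manip.state(); p,d=manip.snapshot("scene"); cv2.imwrite("pics/s19.png",cv2.resize(p[150:250,130:330,::-1],None,fx=4,fy=4,interpolation=cv2.INTER_CUBIC)); print(s["ee_pos"],s["width"],s["ft_force"])
E
```

```text
clock: 23.65
ee_pos: [0.519, -0.1775, 0.1081]
eef_rot: [[0.018, 1.0, 0.001], [1.0, -0.018, -0.001], [-0.001, 0.001, -1.0]]
ft_force: [5.0, -1.6, -3.8]
width: 0.0189
[ 0.519  -0.1775  0.1081] 0.018894422976818877 [ 5.0257 -1.5691 -3.8075]
```

View pics/s19.png

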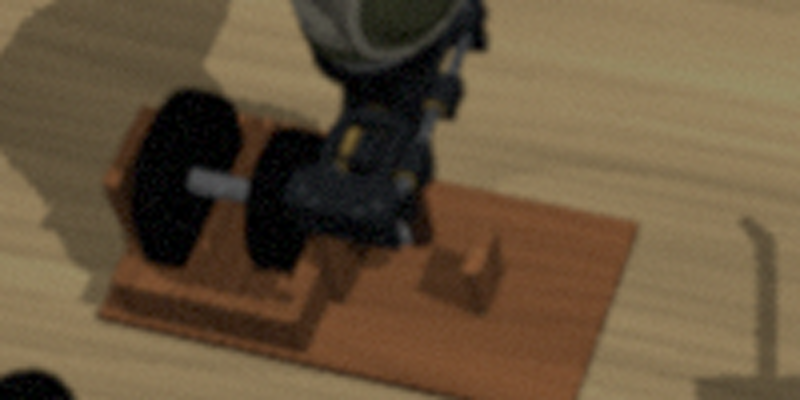

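```bash
python3 -m crank '[[1,[-1,0.04,0],0],[1,[-2,0.04,0],0],[1,[-2.6,0.04,0],0],[1,[-2.6,0.04,0],0]]' 40
python3 - <<'E'
from h import *
s=manip.state(); print(s["ee_pos"],s["width"],s["ft_force"])
E
python3 -m crank '[[1,[-0.3,0,0],0],[1,[-0.6,0,0],0],[1,[-0.6,0,0],0]]' 40
```

```text
clock: 24.2
ee_pos: [0.5185, -0.2024, 0.1081]
eef_rot: [[0.018, 1.0, -0.0], [1.0, -0.018, -0.001], [-0.001, -0.0, -1.0]]
ft_force: [2.0, -1.0, -3.2]
width: 0.019
[ 0.5185 -0.2024  0.1081] 0.019029916876161523 [ 1.9819 -0.9586 -3.2181]
clock: 24.58
ee_pos: [0.5184, -0.2077, 0.1081]
eef_rot: [[0.017, 1.0, -0.001], [1.0, -0.017, -0.0], [-0.0, -0.001, -1.0]]
ft_force: [-0.5, 0.6, -3.5]
width: 0.0186
```

```bash
python3 -m crank '[[1,[-0.3,0,0],0],[1,[-0.6,0,0],0],[1,[-0.6,0,0],0]]' 40
python3 - <<'E'
from h import *
s=manip.state(); p,d=manip.snapshot("scene"); cv2.imwrite("pics/s20.png",cv2.resize(p[150:250,130:330,::-1],None,fx=4,fy=4,interpolation=cv2.INTER_CUBIC)); print(s["ee_pos"],s["ft_force"])
p,d=manip.snapshot("wrist"); cv2.imwrite("pics/w20.png",p[:,:,::-1])
E
```

```text
clock: 24.95
ee_pos: [0.5183, -0.2134, 0.1081]
eef_rot: [[0.017, 1.0, -0.001], [1.0, -0.017, 0.001], [0.001, -0.001, -1.0]]
ft_force: [-1.9, 3.0, -3.1]
width: 0.0189
[ 0.5183 -0.2134  0.1081] [-1.9301  2.9819 -3.0929]
```

View pics/s20.png

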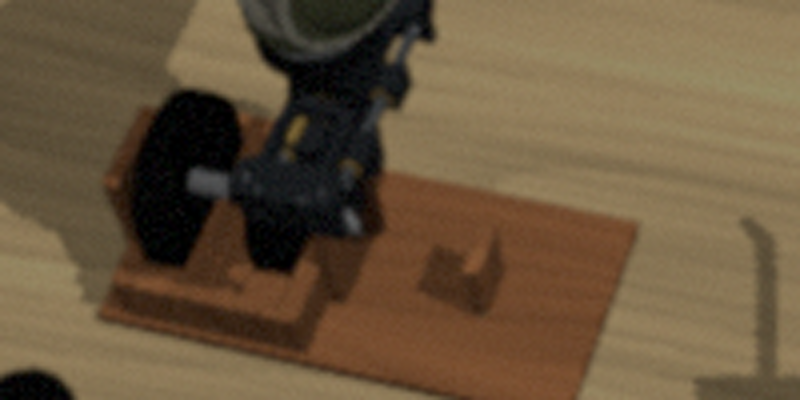

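View pics/w20.png

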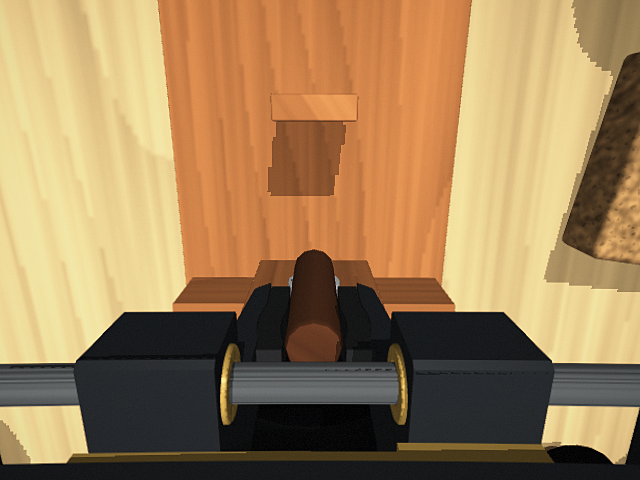

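```bash
python3 -m crank '[[1,[-0.2,0,0],0],[1,[-0.4,0,0],0],[1,[-0.4,0,0],0]]' 40; python3 -m crank '[[1,[-0.2,0,0],0],[1,[-0.4,0,0],0],[1,[-0.4,0,0],0]]' 40
```

```text
clock: 25.42
ee_pos: [0.5183, -0.2137, 0.108]
eef_rot: [[0.016, 1.0, -0.002], [1.0, -0.016, 0.007], [0.007, -0.002, -1.0]]
ft_force: [-0.6, 21.9, 4.2]
width: 0.0185
clock: 25.8
ee_pos: [0.5183, -0.2139, 0.108]
eef_rot: [[0.016, 1.0, -0.003], [1.0, -0.016, 0.014], [0.014, -0.003, -1.0]]
ft_force: [-0.4, 42.0, 10.8]
width: 0.0188
```

```bash
python3 -m crank '[[1,[0.3,0,0],0],[1,[0.7,0,0],0],[1,[0.7,0,0],0],[0.8,[0.7,0,0],0],[0.5,[0.7,0,0],0],[0.4,[0.7,0,0],0],[0.4,[0.7,0,-3],0],[0.4,[0.7,0,-8],0],[0.4,[0.7,0,-13],0],[0.4,[0.7,0,-13],0]]' 40
python3 - <<'E'
from h import *
s=manip.state(); p,d=manip.snapshot("wrist"); cv2.imwrite("pics/w21.png",p[:,:,::-1]); print(s["ee_pos"],s["ft_force"])
C=cloud("wrist",d,s)
m=(d>0)&(C[...,2]>.125)&(C[...,2]<.15)&(C[...,0]>.49)&(C[...,0]<.55)&(C[...,1]>-.24)&(C[...,1]<-.17)
P=C[m]
if len(P):
    t=P[P[:,2]>np.percentile(P[:,2],90)-.004]; print(cv2.minEnclosingCircle(t[:,:2].astype(np.float32)*1000))
goal(.45,.1,.3,np.radians(-1))
E
```

```text
clock: 27.05
ee_pos: [0.5198, -0.2158, 0.2423]
eef_rot: [[0.017, 1.0, 0.007], [1.0, -0.017, -0.005], [-0.005, 0.007, -1.0]]
ft_force: [0.7, 0.5, -0.9]
width: 0.0528
[ 0.5198 -0.2158  0.2423] [ 0.6622  0.521  -0.9271]
((519.414306640625, -213.3341522216797), 9.789077758789062)
shift cm [31.38 -7.43 -6.14] turn 0.0001 | pos [ 0.519  -0.2152  0.2396] yaw -0.0173 F [-0.05  0.09 -0.57] w 0.0528 t 27.1
```

View pics/w21.png

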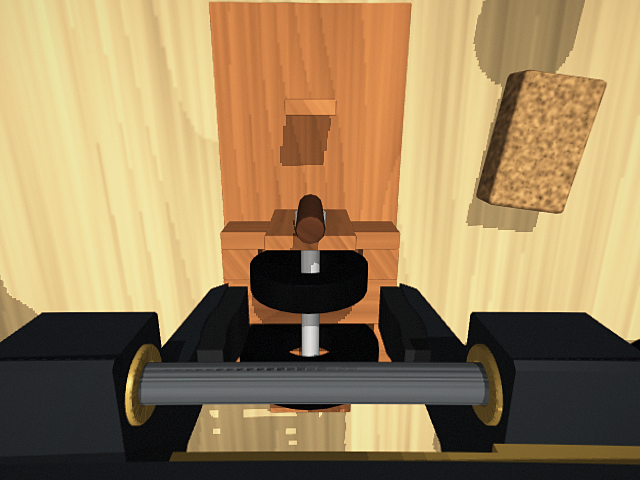

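```bash
python3 -m crank '[[0.4,[6,-3,-4],0],[0.4,[12,-6,-4],0],[0.4,[18,-9,-4],0],[0.4,[22,-9,-4],0],[0.4,[22,-9,-4],0]]' 40
python3 - <<'E'
from h import *
for n in ["scene","top"]:
    p,d=manip.snapshot(n); cv2.imwrite(f"pics/{n}22.png",p[:,:,::-1])
    if n=="scene": c=p[155:235,150:280]
    else: c=p[240:315,355:505]; C=cloud("top",d)
    cv2.imwrite(f"pics/{n}22z.png",cv2.resize(c[:,:,::-1],None,fx=5,fy=5,interpolation=cv2.INTER_CUBIC))
th=np.radians(-1.0); rx=np.array([np.cos(th),np.sin(th)]); ry=np.array([-np.sin(th),np.cos(th)]); ro=np.array([.5171,-.2246])
R=np.stack([(C[...,:2]-ro)@rx,(C[...,:2]-ro)@ry,C[...,2]],-1)
P=R[(abs(R[...,0])<.02)&(R[...,1]>-.02)&(R[...,1]<.2)&(R[...,2]>.13)&(R[...,2]<.15)]; print("handle",len(P),P.mean(0))
for nm,yc in(("L",-.122),("S",-.047)):
    P=R[(abs(R[...,0])<.07)&(abs(R[...,1]-yc)<.02)&(R[...,2]>.105)&(R[...,2]<.16)]; print(nm,len(P),P.mean(0),P[:,2].max())
s=manip.state(); p,d=manip.snapshot("wrist"); cv2.imwrite("pics/w22.png",p[:,:,::-1])
E
```

```text
clock: 27.72
ee_pos: [0.4313, 0.0098, 0.2775]
eef_rot: [[0.012, 1.0, -0.001], [1.0, -0.012, 0.0], [0.0, -0.001, -1.0]]
ft_force: [-0.6, -0.8, 0.3]
width: 0.0527
handle 58 [-0.0005  0.0118  0.1373]
L 471 [-0.0013 -0.1201  0.1234] 0.1378448203639826
S 305 [-0.002  -0.0464  0.1162] 0.1260431767043142
```

View pics/scene22z.png

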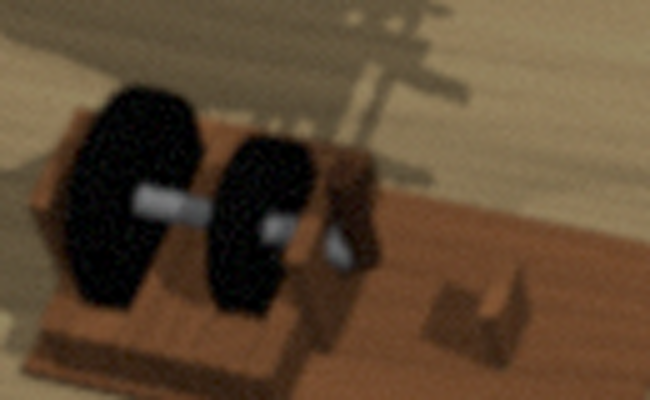

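View pics/top22z.png

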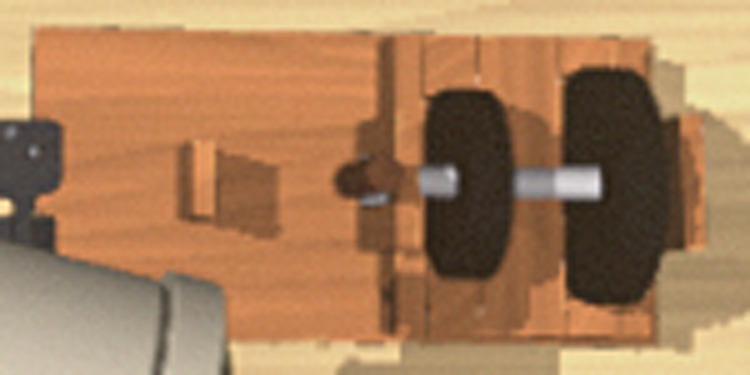

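View pics/scene22.png

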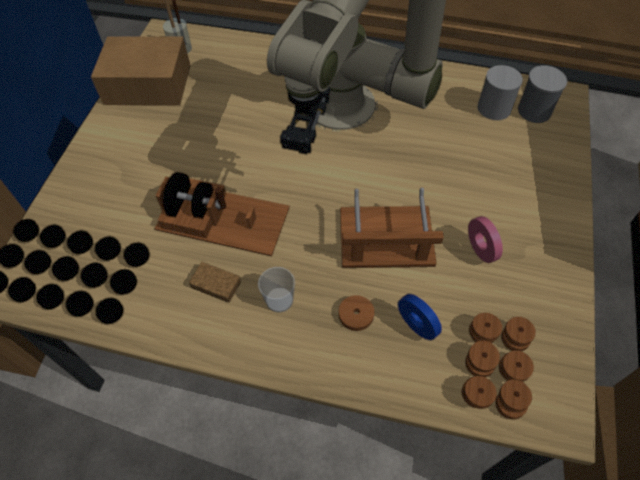

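View pics/w22.png

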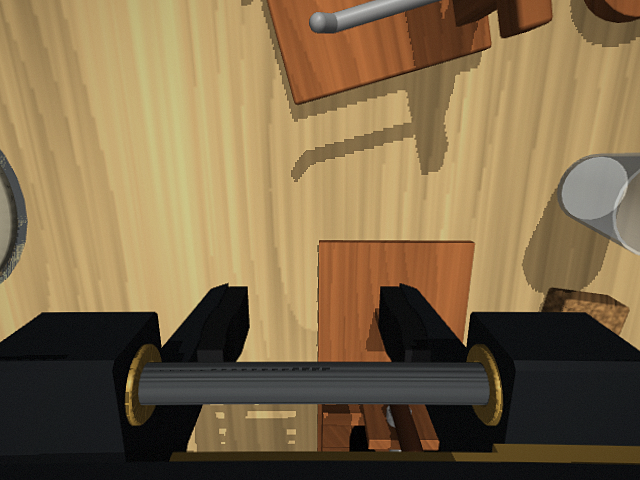

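Run:
```python
from h import *
goal(.516,-.16,.25,np.radians(89))
goal(.516,-.385,.25,np.radians(89))
```

```text
shift cm [-16.48   8.65   2.74] turn -1.5709 | pos [0.4324 0.0063 0.2775] yaw -0.0175 F [-0.31 -0.85 -0.35] w 0.0532 t 27.88
shift cm [-38.98   9.05   2.74] turn -1.5709 | pos [0.4324 0.0063 0.2775] yaw -0.0175 F [-0.31 -0.85 -0.35] w 0.0532 t 27.88
```

```bash
python3 -m crank '[[0.4,[-16.5,8.6,2.5],-1.57],[0.4,[-16.5,8.6,2.5],-1.57],[0.4,[-16.5,8.6,2.5],-1.57],[0.4,[-16.5,8.6,2.5],-1.57],[0.4,[-16.5,8.6,2.5],-1.57],[0.4,[-16.5,8.6,2.5],-1.57],[0.4,[-16.5,8.6,2.5],-1.57],[0.4,[-16.5,8.6,2.5],-1.57],[0.4,[-16.5,8.6,2.5],-1.57],[0.4,[-16.5,8.6,2.5],-1.57],[0.4,[-16.5,8.6,2.5],-1.57]]' 40
python3 - <<'E'
from h import *
s=manip.state(); p,d=manip.snapshot("wrist"); cv2.imwrite("pics/w23.png",p[:,:,::-1]); np.save("pics/w23d.npy",d); print(s["ee_pos"])
E
python3 -m crank '[[0.4,[0,-6,0],0],[0.4,[0,-12,0],0],[0.4,[0,-18,0],0],[0.4,[0,-22.5,0],0],[0.4,[0,-22.5,0],0],[0.4,[0,-22.5,0],0]]' 40
python3 - <<'E'
from h import *
s=manip.state(); p,d=manip.snapshot("wrist"); cv2.imwrite("pics/w24.png",p[:,:,::-1]); print(s["ee_pos"])
C=cloud("wrist",d,s)
th=np.radians(-1.0); rx=np.array([np.cos(th),np.sin(th)]); ry=np.array([-np.sin(th),np.cos(th)]); ro=np.array([.5171,-.2246])
R=np.stack([(C[...,:2]-ro)@rx,(C[...,:2]-ro)@ry,C[...,2]],-1)
P=R[(d>0)&(abs(R[...,0])<.01)&(R[...,1]>-.155)&(R[...,1]<-.13)&(R[...,2]>.07)&(R[...,2]<.09)]; print(len(P)); 
if len(P): print(P.min(0),P.max(0),P.mean(0))
E
```

```text
clock: 29.25
ee_pos: [0.5153, -0.1603, 0.2528]
eef_rot: [[-1.0, 0.021, -0.001], [0.021, 1.0, 0.0], [0.001, 0.0, -1.0]]
ft_force: [-0.5, 0.5, 0.6]
width: 0.0531
[ 0.5153 -0.1603  0.2528]
clock: 30.05
ee_pos: [0.5115, -0.384, 0.253]
eef_rot: [[-1.0, 0.018, -0.0], [0.018, 1.0, 0.001], [0.0, 0.001, -1.0]]
ft_force: [0.6, 0.4, -0.3]
width: 0.0528
[ 0.5115 -0.384   0.253 ]
432
[-0.0064 -0.1523  0.0722] [ 0.0078 -0.133   0.083 ] [-0.     -0.1428  0.0794]
```

View pics/w23.png

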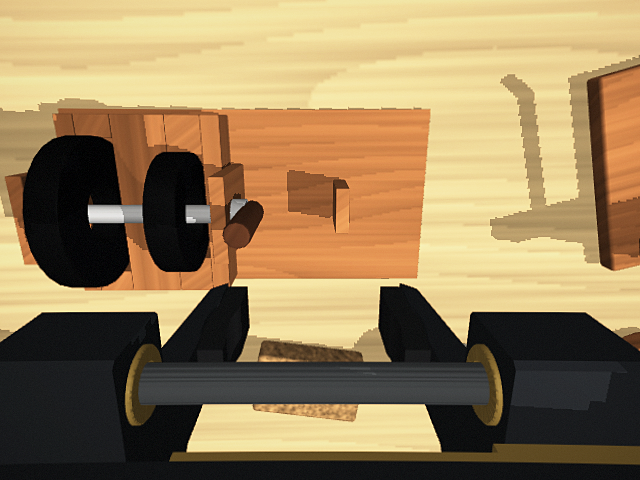

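View pics/w24.png

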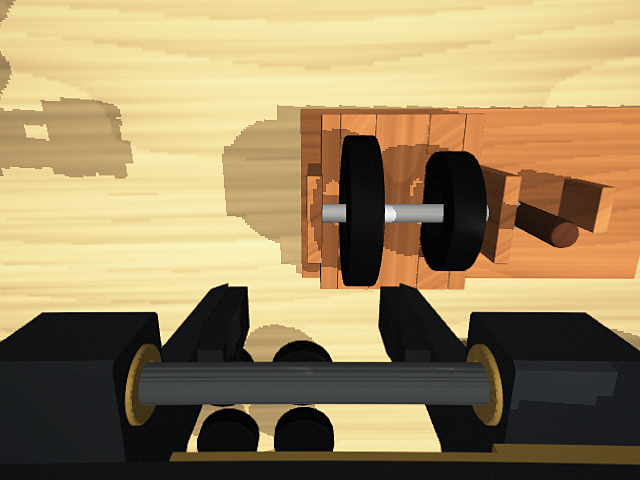

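Run:
```python
import cv2
a=cv2.imread("pics/w23.png")[150:270,170:310]; b=cv2.imread("pics/w24.png")[150:280,280:400]
cv2.imwrite("pics/z25.png",cv2.resize(a,None,fx=5,fy=4.9,interpolation=cv2.INTER_CUBIC))
cv2.imwrite("pics/z26.png",cv2.resize(b,None,fx=4.5,fy=4.5,interpolation=cv2.INTER_CUBIC))
```

```text
(no output)
```

View pics/z25.png

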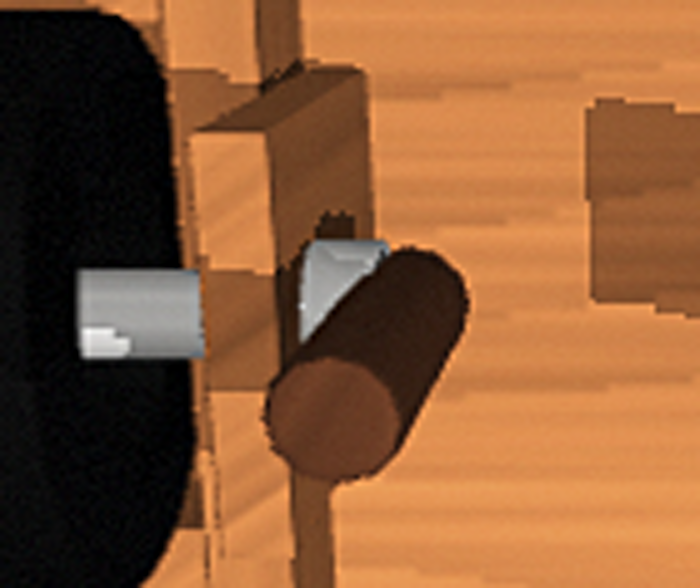

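View pics/z26.png

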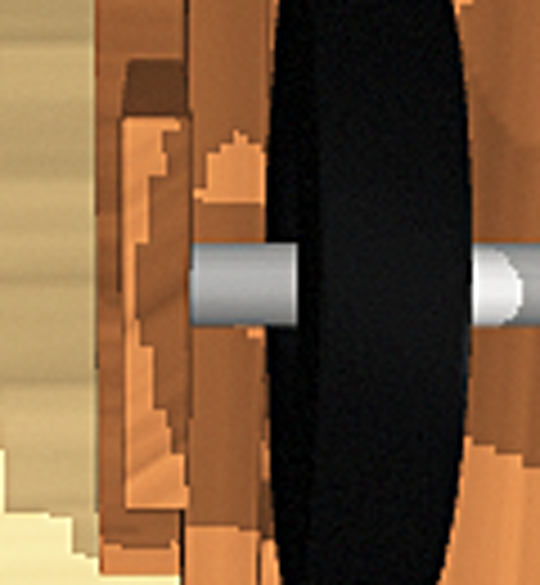

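Run:
```python
from rig import manip
s=manip.state(); print(s["clock"],s["ft_force"],s["qvel"].round(3) if hasattr(s["qvel"],"round") else s["qvel"])
print(manip.close_job())
```

```text
30.1 [ 0.948023    0.89283011 -1.01816786] [ 0.012 -0.009  0.    -0.     0.001 -0.003]
the job is handed in; nothing more can be done
None
```

Both rings are in their cradles and the retaining rod is home. I handed the job in at about 30 s of the 72 s allowed.

- **Rings:** I lifted each ring about 26 mm, slid it off its peg and lowered it into the cradle of its own size, then let go. Their tops read about 137 mm (large) and 125 mm (small). That is 1.5–2 mm above nominal, within the calibration error. Both stand upright and centred to about 2 mm.
- **Rod:** I pushed it about 133 mm until it hit a hard stop. The force rose from 3 to 22 to 42 N while the tool moved only about 0.5 mm. The last wrist pictures show the collar flush against the near end plate and the rod running through both rings to the far plate. I could not see the tip inside the far plate's hole, so I infer that from the stop and the collar.
- **Left alone:** The pot, sanding block and bare disc look unmoved in the last full view, taken shortly before hand-in. No check failed; the wrist and top cameras disagreed by 1–4 mm, and I allowed for that when placing.

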